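# Clamp the round sample in the bench thickness gauge by its ratchet knob

## Task

Measure the round sample: take its carrier by the tab, slide it into the channel of the bench gauge until it gently meets the end stop, and let go. Then screw the gauge's knob down clockwise, regripping as needed, until the foot bears on the sample and the ratchet slips, and stop when the white mark on the knob has slipped about 30 degrees past the black mark on the collar (at least 15, never more than 50). Leave the sample clamped and let go; leave the carrier with the square sample and the other things where they are.

Things in the scene. Friction and masses are not known exactly. Their poses are not given: they have to be found in the camera images.
- gauge: bench thickness gauge, fixed, grey and steel. Origin on the table under the screw's vertical axis; x is the way the carrier slides in. Base plate 10 mm thick (its top is the bed), 120 wide, x = -190 to +60 mm. A bridge 36 mm thick in x crosses the channel on posts at y = -47 and +47 mm, underside 77 and top 95 mm above the table.
- channel (a point): middle of the channel's mouth at bed level, at x = -45 mm of the gauge, axes as the gauge's. Two rails 14 mm high make a channel 53 mm wide from here to 85 mm further in; flared leads widen it over the 30 mm before the mouth.
- stop: steel end stop across the channel's far end, 16 mm high; its near face is at x = +40 mm in the gauge's frame. Do not ram it (25 N at most).
- foot: steel foot of the screw, 16 mm across; origin at the centre of its lower face, 37 to 38 mm above the table at the start. It does not turn, and sinks 2.5 mm for each radian that the screw turns clockwise seen from above (lead 15.7 mm a turn); at most 20 mm of travel. The screw holds itself when let go.
- knob_grip (a point): on the axis of the round black fluted ratchet knob on top of the screw: 38 mm across, 38 tall; this point is 24 mm above its lower end, 14 under its top. It sinks with the foot. Grip it from above at any yaw. The free screw turns at 0.14 N m; as the foot bears on the sample the torque climbs to 0.25 N m, where the ratchet slips: the knob then turns alone and the torque rises no more.
- collar (a point): centre of the upper face of the aluminium collar 1 mm below the knob, 54 mm across, 4 thick, which turns with the screw and bears the black mark.
- ratchet (a joint): angle in rad that the knob has slipped on its collar, clockwise positive, 0 at the start (white mark on the knob in line with the black mark on the collar). Wanted at the end: 0.26 to 0.87 (about 0.5).
- carrier: white carrier with the ROUND amber sample puck, about 180 g. Plate 160 x 50 x 8 mm; origin at its underside below the puck's centre; it runs from x = -120 (tab end) to +40 mm (front, goes in first). Fully home when its front edge touches the stop: its origin is then on the screw's axis, 10 mm above the table, x axes of carrier and gauge in line.
- carrier_puck (a point): on the puck's axis at the plate's upper face. The round puck is 34 mm across; its thickness is not known: its top is 10.5 to 16.5 mm above this point.
- carrier_tab (a point): centre for gripping the carrier's upright tab: at x = -105, y = 0, 34 mm above the plate's underside, axes as the carrier's. The tab is 28 mm long in x, 12 mm thick in y (grip across y), and its top is 50 mm above the plate's underside.
- spare: carrier of the same shape with a SQUARE amber puck; leave alone. Origin as for the other carrier.
- tub_small: small clear lidded tub, 72 mm across, 50 high; loose bystander, origin under its centre
- tub_large: larger clear lidded tub, 100 mm across, 65 high; loose bystander, origin under its centre
- dish: small bowl, 90 mm across, 45 high; loose bystander, origin under its centre
- petri: closed flat dish, 80 mm across, 14 high; loose bystander, origin under its centre
- funnel: funnel standing mouth down, 100 mm across, 110 high; loose bystander, origin under its centre
Not all that is in view belongs to the job. What is shaped like the carrier but red or turquoise is not meant.

How it is judged:
By the outcome, as a careful person would: the job done as asked, in the order asked, and still so for the second after the job is handed in, with the robot touching nothing.
It also fails if it takes over 72 s, if anything falls off the work surface, if the arm or the gripper's body presses on something with over 40 N, if the wrist force passes 120 N, or if a joint passes its speed limit or range.

## Robot

A 7-joint arm with a two-finger parallel gripper is mounted at the origin on the work surface. World frame = base frame: x ahead of the robot, y to its left, z up, the work surface at z = 0. Lengths are in m, angles in rad, forces in N, time in s.
With the tool pointing down it reaches from about 0.425 to 0.875 m from the base axis. Payload 8.4 kg.
Tool frame: the origin (TCP) lies at the very end of the fingers, on their centre line; the grasp point (between the pads) lies 19 mm behind it; z points along the fingers, y is the line along which they close (so a half turn about z gives the same grasp; the last joint's range is limited). The gripper opens to 87 mm and grips with 3 to 60 N. Pads are 19 mm wide; open, the fingers measure 117 mm over their backs; the gripper's body (75 mm by 190 mm) begins 51 mm behind the grasp point.
Start: joints at [1.11, 0.333, 0.04, 1.465, -0.013, 1.343, -0.059], TCP at [0.23, -0.608, 0.223] pointing down, gripper open.
Joint ranges: [-2.58, 2.58], [-0.38, 2.09], [-1.3, 1.39], [0.25, 2.4], [-1.5, 4.64], [0.08, 2.09], [-2.65, 2.65]. Speed limits (rad/s): [2.22, 2.22, 2.79, 2.79, 3.14, 3.14, 3.14].

## Interface

Orientations are given as a rotation vector (axis times angle).
In Python, from rig import * gives the robot as it stands.
- The arm moves only by the tool send_rows, never from a script. Its arguments are lists of equal length, an entry for each row: "offset": the shift along the tool's x, y, z in mm, a list of three; "turn": the turn, a rotation vector about the tool's x, y, z in units of 10 degrees (1.0 is 10 degrees), a list of three; "jaw": the closure, from -1 (fully open) to 1 (shut). A call has 1 to 20 rows; each row shifts and turns the commanded pose from where the row before left it, along the tool's axes as they then stand; what a row does not reach is not made up. A row lasts 1/8 s, in which the tool goes at most 62.5 mm and 10.7 degrees, less where a joint would pass 70% of its speed; a pose out of reach is approached as far as the arm can. A call is refused whole if a number of a shift passes 62.5 or a number of a turn 1, either way. A call with a gripper value outside its range is refused whole. The fingers move at their own pace and stop on an object; "squeeze" is the grip in N (left out, the last holds). Time passes only in rows, so rows that do not move let the fingers close. It gives the time, the measured TCP pose, the force, the opening and the grip force at its end, in the units of the state.
- read_state(): the state, without advancing time (a new reading comes with each control period).
- get_image(name): name is "side" or "top"; returns a dict with "pixels" (400x640x3 uint8, red, green, blue), "fx", "fy", "cx", "cy" (pixels), "T" (4x4, takes a point from camera to world coordinates). Camera axes: x right, y up, looking along -z (the intrinsics and any distortion apply to the point x, -y, -z); pixel columns grow to the right and rows downward; lengths in m; the calibration is good to about 2 mm. A picture is of the moment at which its call begins. There is no depth.
- finish_job(): hands the job in; it is judged then, once.
The state is a dict: "time_s": time; "q": joint angles; "qvel": joint speeds; "joint_efforts": joint torques, N m; "ee_pos": TCP position; "ee_rot": TCP orientation; "contact_force": force on the tool from outside, world axes, zero at the start; "torque": the same for the moment, N m; "width": opening from 0.0 (shut) to 1.0 (fully open); "grasp_force": force on a finger pad.
Only numpy, scipy, OpenCV 4.12 (cv2) and the standard library are available. Lean on these libraries where they do the work, as an engineer would, in place of code of your own. Each camera call takes 0.05 s, during which the arm holds its last target. There are 200 camera calls.

## Working session

There is one attempt and no reset: what is moved stays moved. The work goes in short steps, Python scripts to look and compute and a tool call to move; the robot and the scene stay as the last step left them, time stands still between calls to the robot, and variables do not carry over. Pictures are saved under pics/ and viewed, at most 10 in all, crops included, and the job is handed in when it is done.

Besides the shell and the picture viewer there is one more tool, called by a JSON object that holds its "method" and its "body". send_rows: Moves the arm, as the interface text tells. Its arguments: {"type":"object","properties":{"offset":{"type":"array","items":{"type":"array","items":{"type":"number"}}},"turn":{"type":"array","items":{"type":"array","items":{"type":"number"}}},"jaw":{"type":"array","items":{"type":"number"}},"squeeze":{"type":"number"}},"required":["offset","turn","jaw"]}

```bash
mkdir -p pics; ls
python3 - <<'E'
from rig import *
import cv2, numpy as np
s=read_state(); print(s)
for n in ["side","top"]:
    d=get_image(n); cv2.imwrite(f"pics/{n}0.png",d["pixels"][:,:,::-1])
    print(n,[d[k] for k in d if k!="pixels"],d.keys())
E
```

```text
pics
{'time_s': 0.0, 'q': array([ 1.10981478,  0.33389518,  0.03988511,  1.46628017, -0.01338985,
        1.34329827, -0.05849854]), 'qvel': array([ 0.00076053, -0.00111775,  0.00169354, -0.00014783,  0.0006642 ,
        0.00027717,  0.00067932]), 'joint_efforts': array([-5.90248274e-04, -6.56365657e+01,  1.33475259e+00, -4.03806138e+01,
       -5.98094403e-02,  4.47696797e-02,  1.28095180e-04]), 'ee_pos': array([ 0.22985608, -0.60749566,  0.22166525]), 'ee_rot': array([-3.08880415e+00, -5.64872490e-01,  6.44331904e-04]), 'contact_force': array([-1.00412044,  0.27725925, -0.31204497]), 'torque': array([-0.00732302,  0.04172833, -0.03477247]), 'grasp_force': 0.0, 'width': 1.0030658103445222}
side [498.4386987852799, 498.4386987852799, 316.3391727267744, 202.90935526745795, array([[-0.95095863,  0.21246394, -0.22480383,  0.10871583],
       [-0.30910551, -0.67968466,  0.66519361,  1.12701472],
       [-0.01146606,  0.70205971,  0.71202577,  1.31828723],
       [ 0.        ,  0.        ,  0.        ,  1.        ]])] dict_keys(['pixels', 'fx', 'fy', 'cx', 'cy', 'T'])
top [385.81409491342947, 385.81409491342947, 325.3531576976371, 197.61103740125935, array([[-0.00276805,  0.99939981, -0.03453057,  0.44188397],
       [-0.99992822, -0.00236368,  0.01174584,  0.03312081],
       [ 0.01165717,  0.0345606 ,  0.99933462,  1.32824491],
       [ 0.        ,  0.        ,  0.        ,  1.        ]])] dict_keys(['pixels', 'fx', 'fy', 'cx', 'cy', 'T'])
```

View pics/side0.png

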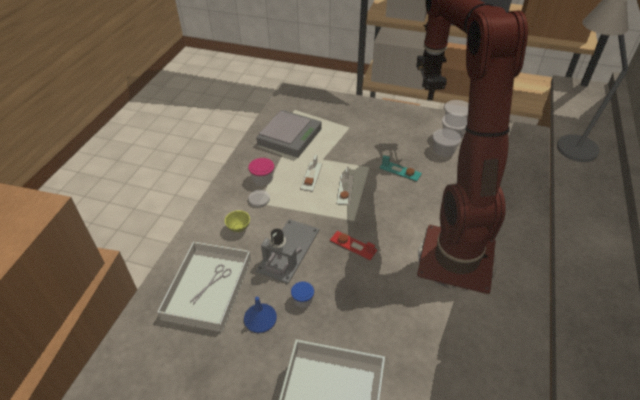

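View pics/top0.png

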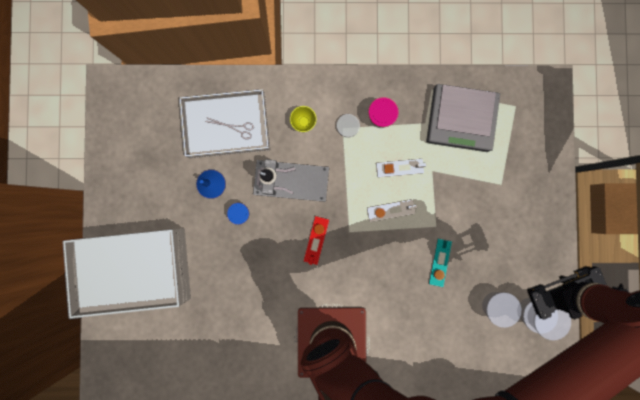

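Side view shows the gauge at about (285,250) with its knob at (278,237), and white carriers at (312,175) and (345,187). In the top view the gauge is at (290,180), its knob at (267,177), and the carriers at (402,168) and (392,210). I'll enlarge these.

Run:
```python
import cv2, numpy as np
t=cv2.imread("pics/top0.png"); s=cv2.imread("pics/side0.png")
I=cv2.INTER_CUBIC
a=cv2.resize(t[150:230,360:440],(400,400),interpolation=I)
b=cv2.resize(s[145:215,290:360],(400,400),interpolation=I)
c=cv2.resize(t[145:211,245:345],(400,264)[:2],interpolation=I)
d=cv2.resize(s[215:285,245:325],(228,200),interpolation=I)
c=cv2.resize(c,(303,200)); 
top=np.hstack([a,b]); bot=np.zeros((200,800,3),np.uint8); bot[:,:303]=c; bot[:,310:538]=d
cv2.imwrite("pics/crop1.png",np.vstack([top,bot]))
```

```text
(no output)
```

View pics/crop1.png

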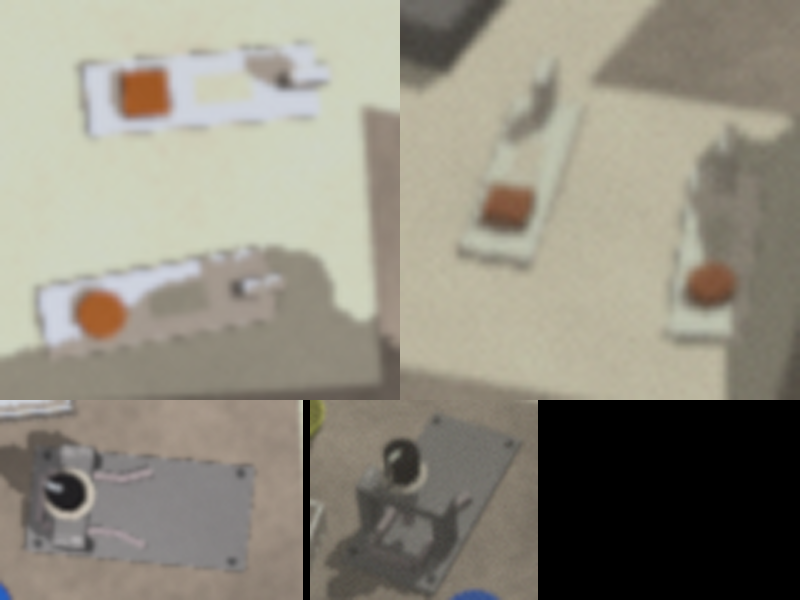

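Crops: the round puck is on the lower carrier (top picture about (380,213), side about (414−… ) right-hand carrier); its tab is on the right, at about (412,207). The square puck is on the upper carrier. The gauge's screw end is on the left, so the carrier slides towards the left. Knob white mark points left.

```bash
cat > h.py <<'E'
from rig import *
import cv2, numpy as np
def ray(d,p):
    T=d["T"]; v=np.array([(p[0]-d["cx"])/d["fx"],-(p[1]-d["cy"])/d["fy"],-1.0])
    return T[:3,3],T[:3,:3]@v
def plane(d,p,z):
    o,v=ray(d,p); return o+v*(z-o[2])/v[2]
def tri(a,p,b,q):
    o1,v1=ray(a,p);o2,v2=ray(b,q)
    t=np.linalg.lstsq(np.c_[v1,-v2],o2-o1,rcond=None)[0]
    x,y=o1+t[0]*v1,o2+t[1]*v2
    return (x+y)/2,np.linalg.norm(x-y)
def proj(d,P):
    c=d["T"][:3,:3].T@(np.asarray(P)-d["T"][:3,3])
    return np.array([d["cx"]-d["fx"]*c[0]/c[2],d["cy"]+d["fy"]*c[1]/c[2]])
def blobs(m,mn=8):
    n,l,st,ce=cv2.connectedComponentsWithStats(m.astype(np.uint8))
    return [(st[i].tolist(),ce[i].round(2)) for i in range(1,n) if st[i,4]>=mn]
E
python3 - <<'E'
from h import *
t=get_image("top");s=get_image("side")
ims=[]
for n,d,roi in (("top",t,(360,150,440,230)),("side",s,(290,145,360,215))):
    hsv=cv2.cvtColor(d["pixels"],cv2.COLOR_RGB2HSV); lab=cv2.cvtColor(d["pixels"],cv2.COLOR_RGB2LAB).astype(int)
    x0,y0,x1,y1=roi
    m=np.zeros(hsv.shape[:2],bool); m[y0:y1,x0:x1]=True
    print(n,"amber",blobs(m&(hsv[...,0]<16)&(hsv[...,1]>130)))
    b=lab[...,2]; print(n,"b vals",np.percentile(b[y0:y1,x0:x1],[2,10,30,50,70,90]))
    ims.append(cv2.resize(np.clip((lab[y0:y1,x0:x1,2]-120)*8,0,255).astype(np.uint8),(400,400),interpolation=cv2.INTER_NEAREST))
g=cv2.cvtColor(t["pixels"],cv2.COLOR_RGB2LAB)[...,2].astype(int)[145:211,245:345]
g2=cv2.cvtColor(s["pixels"],cv2.COLOR_RGB2HSV)[...,2].astype(int)[205:285,240:340]
g=cv2.resize(np.clip((g-120)*8,0,255).astype(np.uint8),(300,198),interpolation=0)
g2=cv2.resize(np.clip(g2*1.3,0,255).astype(np.uint8),(250,200),interpolation=0)
o=np.zeros((600,800),np.uint8);o[:400]=np.hstack(ims);o[400:598,:300]=g;o[400:,310:560]=g2
cv2.imwrite("pics/m1.png",o)
# knob: dark
for n,d,(x0,y0,x1,y1) in (("top",t,(245,145,300,211)),("side",s,(255,220,300,262))):
    v=d["pixels"].max(2); m=np.zeros(v.shape,bool); m[y0:y1,x0:x1]=True
    print(n,"dark",blobs(m&(v<45)))
E
```

```text
top amber [([385, 165, 8, 8, 62], array([388.4 , 168.39])), ([376, 209, 9, 8, 58], array([379.66, 212.5 ]))]
top b vals [123. 130. 136. 137. 138. 139.]
side amber [([306, 179, 6, 4, 14], array([308.29, 180.36])), ([342, 192, 5, 5, 19], array([344.  , 194.21]))]
side b vals [132. 136. 137. 139. 140. 140.]
top dark [([261, 170, 11, 11, 72], array([267.07, 175.32]))]
side dark []
```

View pics/m1.png

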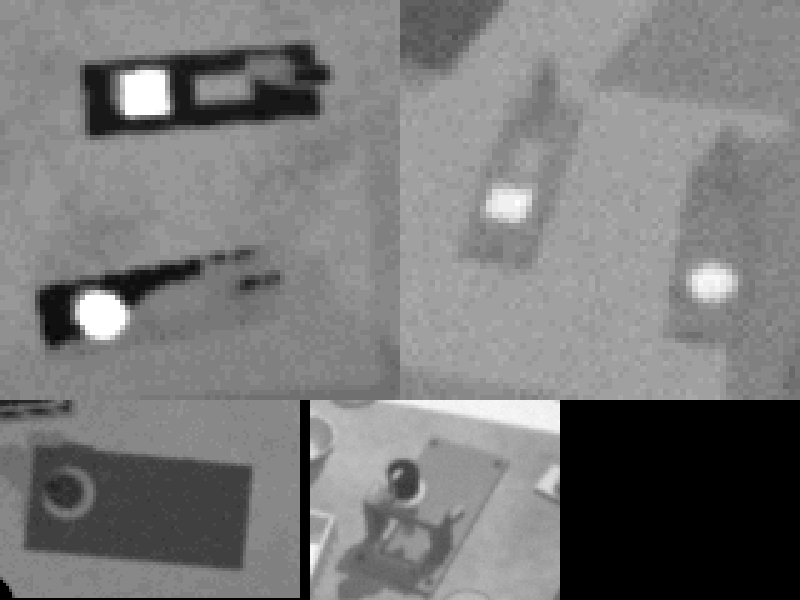

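The masks show the gauge plate clearly in the top view, as a dark rectangle at about (253–328, 160–201). The round carrier's front is at (368,208)–(370,219), its upper long edge runs from (367,208) to about (411,200), and its tab top is near (412,206).

Run:
```python
from h import *
t=get_image("top");s=get_image("side")
B=cv2.cvtColor(t["pixels"],cv2.COLOR_RGB2LAB)[...,2].astype(float)
# gauge plate
m=np.zeros(B.shape,np.uint8); m[150:206,250:335]=(B[150:206,250:335]<131.5)
k=np.ones((3,3),np.uint8); m=cv2.morphologyEx(m,cv2.MORPH_OPEN,k)
c=max(cv2.findContours(m,cv2.RETR_EXTERNAL,cv2.CHAIN_APPROX_NONE)[0],key=cv2.contourArea)
bx=cv2.boxPoints(cv2.minAreaRect(cv2.convexHull(c))); W=np.array([plane(t,p,.010) for p in bx]); print("plate",bx.round(1).tolist(),W.round(4).tolist())
print("sides",[np.linalg.norm(W[i]-W[i-1]).round(4) for i in range(4)])
# lower & right edges by sub-pixel column/row crossing
def cross(arr,lev):
    i=np.where((arr[:-1]-lev)*(arr[1:]-lev)<=0)[0]; return [j+(lev-arr[j])/(arr[j+1]-arr[j]+1e-9) for j in i]
def edge(cols,r0,r1,lev,last,z,axis):
    P=[]
    for c in cols:
        a=B[r0:r1,c] if axis==0 else B[c,r0:r1]
        x=cross(a,lev)
        if x: v=r0+(x[-1] if last else x[0]); P.append(plane(t,(c,v) if axis==0 else (v,c),z)[:2])
    P=np.array(P); vx,vy,x,y=cv2.fitLine(P.astype(np.float32),cv2.DIST_HUBER,0,1e-4,1e-4).ravel()
    return np.degrees(np.arctan2(vy,vx)),(x.round(4),y.round(4)),len(P)
print("low",edge(range(258,322),190,207,131.5,True,.01,0))
print("up",edge(range(272,322),155,175,131.5,False,.01,0))
print("right",edge(range(172,196),315,335,131.5,True,.01,1))
print("left",edge(range(168,188),246,262,131.5,False,.01,1))
# carrier
print("Cup",edge(range(371,399),200,213,131,False,.008,0))
print("Cfront",edge(range(211,217),362,374,131,False,.008,1))
for n,p,q in (("round",(379.66,212.5),(344,194.21)),):
    print(n,tri(t,p,s,q),plane(t,p,.0215))
# knob
v=s["pixels"].max(2); 
print("side knob rows"); print(v[222:252:1,266:292:1])
print(proj(s,(0,0,0)))
```

```text
plate [[252.5, 194.0], [256.20001220703125, 158.1999969482422], [328.79998779296875, 165.89999389648438], [325.0, 201.60000610351562]] [[0.5004, 0.2663, 0.01], [0.6229, 0.2539, 0.01], [0.5963, 0.0055, 0.01], [0.4737, 0.0187, 0.01]]
sides [np.float64(0.249), np.float64(0.1232), np.float64(0.2498), np.float64(0.1233)]
low (np.float32(84.43497), (np.float32(0.4906), np.float32(0.1725)), 64)
up (np.float32(84.1243), (np.float32(0.6036), np.float32(0.1107)), 50)
right (np.float32(-5.8125315), (np.float32(0.5299), np.float32(0.0128)), 24)
left (np.float32(-5.949856), (np.float32(0.5496), np.float32(0.2617)), 20)
Cup (np.float32(-80.07596), (np.float32(0.465), np.float32(-0.181)), 28)
Cfront (np.float32(9.727667), (np.float32(0.4327), np.float32(-0.1263)), 6)
round (array([ 0.43624036, -0.16758674,  0.01219326]), np.float64(0.00039367375216908015)) [ 0.43609348 -0.16622571  0.0215    ]
side knob rows
[[133 132 131 135 134 137 137 135 135 135 136 138 135 138 136 137 141 135
  135 132 123 112  95  86  98 110]
 [137 137 136 137 137 138 140 135 137 135 134 136 136 137 138 139 138 137
  134 128 
[... 2405 characters left out ...]
 117 114 112 114]
 [ 97  88  83  79  78  83  86  96 105 103 105 115 124 129 138 138 125 120
  117 113 117 116 116 113 115 118]
 [ 84  82  82  82  80  81  85  94  94  98  98 107 115 117 114 108 104 110
  117 117 117 118 116 119 115 121]
 [ 77  73  80  80  79  83  82  81  85  89  87  88  90  92  91  89  96 110
  116 113 114 114 116 118 119 117]
 [ 71  72  71  74  74  76  79  78  79  82  83  84  84  79  84  86  92 107
  116 113 115 119 113 115 116 121]
 [ 65  62  65  70  72  70  73  78  79  80  78  81  80  79  80  84  93 111
  113 114 114 113 115 115 115 119]
 [ 67  67  61  70  75  72  81  80  77  76  80  79  78  75  81  86  96 110
  114 116 115 117 114 116 118 117]]
[456.19405294 257.60915142]
```

```bash
cat >> h.py <<'E'
from scipy.spatial.transform import Rotation as R
GO=np.array([.5531,.2012]); GY=84.3; CO=np.array([.4369,-.1662]); CY=99.85
def u(y): return np.array([np.cos(np.radians(y)),np.sin(np.radians(y))])
def gp(x,y=0): a=u(GY); return GO+x*a+y*np.array([-a[1],a[0]])
def plan(xy,z,yaw=None):
    """tool-frame shift (mm) and turn (deg) to have TCP at xy,z, tool down with x along yaw (mod 180)"""
    s=read_state(); r=R.from_rotvec(s["ee_rot"]); M=r.as_matrix()
    cur=np.degrees(np.arctan2(M[1,0],M[0,0]))
    if yaw is None: yaw=cur
    yaw=cur+(yaw-cur+90)%180-90
    D=R.from_euler("z",yaw,degrees=True)*R.from_euler("x",180,degrees=True)
    d=np.array([*xy,z])-s["ee_pos"]
    print("t",round(s["time_s"],2),"pos",s["ee_pos"].round(4),"yaw",cur.round(2),"q7",s["q"][6].round(3),
      "\n shift before turn",(M.T@d*1e3).round(1),"after turn",(D.as_matrix().T@d*1e3).round(1),"turn deg",np.degrees((r.inv()*D).as_rotvec()).round(2),
      "\n F",s["contact_force"].round(1),"M",s["torque"].round(3),"w",s["width"].round(3),"g",s["grasp_force"].round(1))
E
python3 - <<'E'
from h import *
t=get_image("top");s=get_image("side")
for z in (.12,.135,.15,.165):
    P=np.array([[*(GO+.019*u(a)),z] for a in range(0,360,10)])
    q=np.array([proj(s,p) for p in P]); r=np.array([proj(t,p) for p in P])
    print(z,"side bbox",q.min(0).round(1),q.max(0).round(1),"top bbox",r.min(0).round(1),r.max(0).round(1))
print(tri(t,(266.6,175.5),s,(276.3,233.3)))
tab=CO-.105*u(CY); print("tab",tab)
plan(tab,.10,CY)
E
```

```text
0.12 side bbox [271.3 235.7] [283.4 244.9] top bbox [261.1 169.6] [273.2 181.6]
0.135 side bbox [271.  232.6] [283.1 241.8] top bbox [260.3 169. ] [272.6 181.3]
0.15 side bbox [270.6 229.4] [282.8 238.7] top bbox [259.5 168.5] [272.  180.9]
0.165 side bbox [270.2 226.2] [282.6 235.5] top bbox [258.8 168. ] [271.4 180.5]
(array([0.55273709, 0.19925153, 0.15098692]), np.float64(0.0045515964499575545))
tab [ 0.45486228 -0.26965219]Traceback (most recent call last):
  File "<stdin>", line 9, in <module>
  File "h.py", line 33, in plan
    "\n F",s["contact_force"].round(1),"M",s["torque"].round(3),"w",s["width"].round(3),"g",s["grasp_force"].round(1))
                                                                    ^^^^^^^^^^^^^^^^
AttributeError: 'float' object has no attribute 'round'
```

```bash
sed -i 's/s\["width"\].round(3)/round(float(s["width"]),3)/;s/s\["grasp_force"\].round(1)/round(float(s["grasp_force"]),1)/' h.py
python3 -c "
from h import *
plan(CO-.105*u(CY),.10,CY)"
```

```text
t 0.4 pos [ 0.2301 -0.6078  0.2224] yaw 20.73 q7 -0.059 
 shift before turn [ 329.9 -236.7  122.5] after turn [294.7 279.3 122.4] turn deg [-1.000e-02 -1.000e-02 -7.912e+01] 
 F [-0.1 -0.9  0.2] M [0.036 0.008 0.01 ] w 1.0 g 0.0
```

{"method": "send_rows", "body": {"offset": [[33,-23.7,6],[33,-23.7,6],[33,-23.7,6],[33,-23.7,6],[33,-23.7,6],[33,-23.7,6],[33,-23.7,6],[33,-23.7,6],[33,-23.7,6],[33,-23.7,6],[0,0,7.5],[0,0,7.5],[0,0,7.5],[0,0,7.5],[0,0,7.5],[0,0,7.5],[0,0,7.5],[0,0,7.5],[0,0,2],[0,0,0]], "turn": [[0,0,0],[0,0,0],[0,0,0],[0,0,0],[0,0,0],[0,0,0],[0,0,0],[0,0,0],[0,0,0],[0,0,0],[0,0,-0.99],[0,0,-0.99],[0,0,-0.99],[0,0,-0.99],[0,0,-0.99],[0,0,-0.99],[0,0,-0.99],[0,0,-0.98],[0,0,0],[0,0,0]], "jaw": [-1,-1,-1,-1,-1,-1,-1,-1,-1,-1,-1,-1,-1,-1,-1,-1,-1,-1,-1,-1], "squeeze": 25}}

```text
time_s: 2.9
ee_pos: [0.4548, -0.2695, 0.1007]
ee_rot: [2.028, 2.4, 0.0]
contact_force: [0.4, -0.4, -0.1]
width: 1.001
grasp_force: 0.0
```

```bash
python3 -c "
from h import *
plan(CO-.105*u(CY),.016,CY)
ims=[]
for n,(x,y,w) in (('top',(370,180,70)),('side',(310,140,70))):
    d=get_image(n); cv2.imwrite(f'pics/{n}1.png',d['pixels'][:,:,::-1]); ims.append(cv2.resize(d['pixels'][y:y+w,x:x+w,::-1],(400,400),interpolation=2))
cv2.imwrite('pics/c2.png',np.hstack(ims))"
```

```text
t 2.9 pos [ 0.4548 -0.2695  0.1007] yaw 99.6 q7 0.547 
 shift before turn [-0.2  0.  84.7] after turn [-0.2  0.  84.7] turn deg [ 0.   -0.   -0.25] 
 F [ 0.4 -0.4 -0.1] M [ 0.004 -0.106 -0.02 ] w 1.001 g 0.0
```

View pics/c2.png

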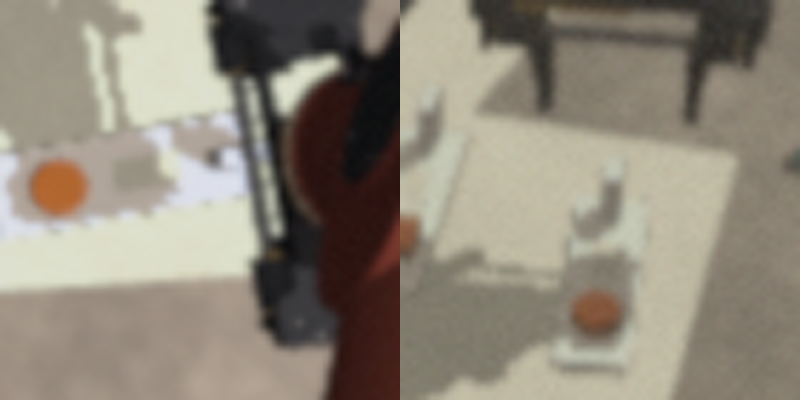

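The gripper sits over the tab in both views: in the side crop the fingers are at (545,100) and (692,115), with the tab at (610,185). I'll descend and close.

{"method": "send_rows", "body": {"offset": [[0,0,14],[0,0,14],[0,0,14],[0,0,14],[0,0,14],[0,0,14],[0,0,0],[0,0,0],[0,0,0],[0,0,0],[0,0,0],[0,0,0],[0,0,0],[0,0,0]], "turn": [[0,0,0],[0,0,0],[0,0,0],[0,0,0],[0,0,0],[0,0,0],[0,0,0],[0,0,0],[0,0,0],[0,0,0],[0,0,0],[0,0,0],[0,0,0],[0,0,0]], "jaw": [-1,-1,-1,-1,-1,-1,-1,1,1,1,1,1,1,1], "squeeze": 30}}

```text
time_s: 4.75
ee_pos: [0.4548, -0.2694, 0.0165]
ee_rot: [-2.023, -2.404, -0.0]
contact_force: [-1.2, 0.0, 0.4]
width: 0.287
grasp_force: 0.0
```

```bash
python3 -c "
from h import *
plan(gp(-.255),.045,GY)"
```

```text
t 4.75 pos [ 0.4548 -0.2694  0.0165] yaw 99.83 q7 0.508 
 shift before turn [201.3 108.9 -28.5] after turn [223.1  51.1 -28.5] turn deg [-0.   -0.   15.53] 
 F [-1.2  0.   0.4] M [-0.013 -0.116 -0.1  ] w 0.287 g 0.0
```

Still closing (0.287); wait a little more.

{"method": "send_rows", "body": {"offset": [[0,0,0],[0,0,0],[0,0,0],[0,0,0],[0,0,-10],[0,0,-10],[0,0,-10],[0,0,0]], "turn": [[0,0,0],[0,0,0],[0,0,0],[0,0,0],[0,0,0],[0,0,0],[0,0,0],[0,0,0]], "jaw": [1,1,1,1,1,1,1,1]}}

```text
time_s: 5.75
ee_pos: [0.4555, -0.2699, 0.0478]
ee_rot: [2.022, 2.402, 0.0]
contact_force: [0.0, -0.4, -1.7]
width: 0.135
grasp_force: 30.0
```

```bash
python3 -c "
from h import *
plan(gp(-.255),.046,GY)"
```

```text
t 5.75 pos [ 0.4555 -0.2699  0.0478] yaw 99.82 q7 0.525 
 shift before turn [201.8 108.3   1.7] after turn [223.4  50.4   1.8] turn deg [ 0.09  0.07 15.52] 
 F [ 0.  -0.4 -1.7] M [-0.086 -0.127 -0.005] w 0.135 g 30.0
```

{"method": "send_rows", "body": {"offset": [[0,0,-12],[0,0,-13],[0,0,0],[0,0,0],[0,0,0],[22.3,5,0],[22.3,5,0],[22.3,5,0],[22.3,5,0],[22.3,5,0],[22.3,5,0],[22.3,5,0],[22.3,5,0],[22.3,5,0],[22.3,5.4,0],[0,0,10],[0,0,10],[0,0,5],[0,0,0],[0,0,0]], "turn": [[0,0,0],[0,0,0],[0,0,0.5],[0,0,0.55],[0,0,0.5],[0,0,0],[0,0,0],[0,0,0],[0,0,0],[0,0,0],[0,0,0],[0,0,0],[0,0,0],[0,0,0],[0,0,0],[0,0,0],[0,0,0],[0,0,0],[0,0,0],[0,0,0]], "jaw": [1,1,1,1,1,1,1,1,1,1,1,1,1,1,1,1,1,1,1,1]}}

```text
time_s: 8.25
ee_pos: [0.5271, -0.0529, 0.0468]
ee_rot: [2.329, 2.108, 0.0]
contact_force: [-0.2, -0.3, -2.4]
width: 0.136
grasp_force: 30.0
```

```bash
python3 -c "
from h import *
plan(gp(-.255),.026,GY)
ims=[]
for n,(x,y,w) in (('top',(250,140,100)),('side',(245,170,100))):
    d=get_image(n); cv2.imwrite(f'pics/{n}2.png',d['pixels'][:,:,::-1]); ims.append(cv2.resize(d['pixels'][y:y+w,x:x+w,::-1],(400,400),interpolation=2))
cv2.imwrite('pics/c3.png',np.hstack(ims))"
```

```text
t 8.25 pos [ 0.5271 -0.0529  0.0468] yaw 84.3 q7 -0.213 
 shift before turn [ 0.4  0.6 20.8] after turn [ 0.4  0.7 20.8] turn deg [ 0.01  0.   -0.  ] 
 F [-0.2 -0.3 -2.4] M [-0.122 -0.112  0.051] w 0.136 g 30.0
```

View pics/c3.png

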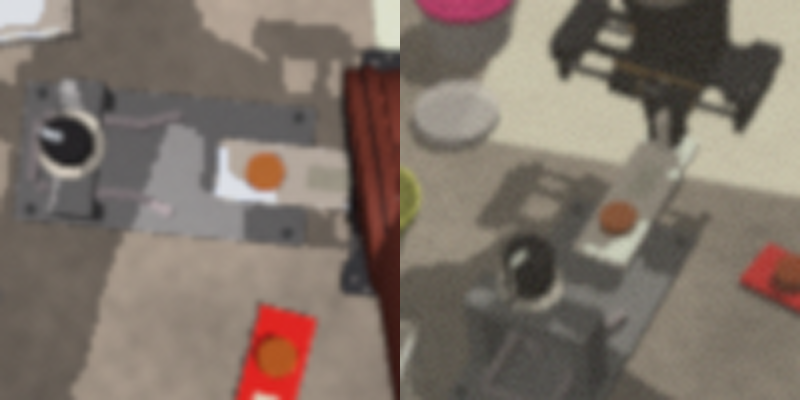

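The carrier is held level over the bed, in line with the channel: puck at about (316,183) in the top view, channel rails ending near (292,170) and (292,192). I'll check the lateral alignment numerically.

```bash
python3 -c "
from h import *
t=get_image('top');s=get_image('side')
r=[]
for d,(x0,y0,x1,y1) in ((t,(300,170,330,200)),(s,(285,210,310,235))):
    hsv=cv2.cvtColor(d['pixels'],cv2.COLOR_RGB2HSV); m=np.zeros(hsv.shape[:2],bool); m[y0:y1,x0:x1]=1
    b=blobs(m&(hsv[...,0]<16)&(hsv[...,1]>130)); print(b); r.append(b[0][1])
a=u(GY);n=np.array([-a[1],a[0]])
P,e=tri(t,r[0],s,r[1]);print(P,e)
for z in (.045,.053): p=plane(t,r[0],z)[:2]-GO;print(z,p@a,p@n)
E=.005
# carrier long edges near front, top view, red channel profile columns
B=t['pixels'].astype(int)
for c in (306,309,312): print(B[168:196,c].sum(1)//3)
"
```

```text
[([312, 179, 9, 8, 60], array([315.75, 182.4 ]))]
[([296, 222, 7, 6, 33], array([298.91, 224.15]))]
[0.53739745 0.04997856 0.0413092 ] 0.00023425552883748904
0.045 -0.15215372246363518 0.0009814856924745
0.053 -0.15231668657736094 0.0015612101529513655
[ 93  94  95  95  95  97 115 152 177 202 211 212 212 212 215 221 224 224
 224 224 219 193 159 147 145 145 144 145]
[ 94  95  95  95  95  96 114 155 167 167 168 167 167 167 167 173 196 217
 223 224 224 213 171 147 144 143 143 143]
[ 96  96  95  95  95  95 108 138 160 164 154 136 121 118 115 114 117 127
 162 203 220 213 162 127 107  97  96  95]
```

{"method": "send_rows", "body": {"offset": [[0,1,6],[0,0,6],[0,0,4],[0,0,2],[0,0,1.5],[0,0,0],[0,0,0]], "turn": [[0,0,0],[0,0,0],[0,0,0],[0,0,0],[0,0,0],[0,0,0],[0,0,0]], "jaw": [1,1,1,1,1,1,1]}}

```text
time_s: 9.32
ee_pos: [0.5281, -0.0526, 0.0272]
ee_rot: [2.329, 2.109, 0.0]
contact_force: [0.1, 0.0, -1.4]
width: 0.138
grasp_force: 30.0
```

```bash
python3 -c "
from h import *
plan(gp(-.105),.0265,GY)"
```

```text
t 9.32 pos [ 0.5281 -0.0526  0.0272] yaw 84.33 q7 -0.227 
 shift before turn [150.   -0.2   0.7] after turn [150.   -0.3   0.7] turn deg [ 0.01 -0.    0.03] 
 F [ 0.1  0.  -1.4] M [-0.122 -0.132  0.032] w 0.138 g 30.0
```

{"method": "send_rows", "body": {"offset": [[10,0,0.3],[10,0,0],[10,0,0],[10,0,0],[10,0,0],[10,0,0],[10,0,0],[10,0,0],[10,0,0],[10,0,0],[0,0,0]], "turn": [[0,0,0],[0,0,0],[0,0,0],[0,0,0],[0,0,0],[0,0,0],[0,0,0],[0,0,0],[0,0,0],[0,0,0],[0,0,0]], "jaw": [1,1,1,1,1,1,1,1,1,1,1]}}

```text
time_s: 10.7
ee_pos: [0.5379, 0.0481, 0.0268]
ee_rot: [-2.327, -2.11, -0.001]
contact_force: [0.8, -0.2, -2.0]
width: 0.139
grasp_force: 30.0
```

```bash
python3 -c "
from h import *
plan(gp(-.105),.0265,GY)"
```

```text
t 10.7 pos [0.5379 0.0481 0.0268] yaw 84.41 q7 -0.433 
 shift before turn [48.9  0.   0.3] after turn [48.9 -0.1  0.3] turn deg [ 0.   -0.03  0.11] 
 F [ 0.8 -0.2 -2. ] M [-0.069 -0.134  0.037] w 0.139 g 30.0
```

{"method": "send_rows", "body": {"offset": [[8,0,0.3],[8,0,0],[8,0,0],[8,0,0],[6,0,0],[3,0,0],[2,0,0],[0,0,0],[0,0,0]], "turn": [[0,0,0],[0,0,0],[0,0,0],[0,0,0],[0,0,0],[0,0,0],[0,0,0],[0,0,0],[0,0,0]], "jaw": [1,1,1,1,1,1,1,1,1]}}

```text
time_s: 11.82
ee_pos: [0.5422, 0.0898, 0.0265]
ee_rot: [-2.329, -2.109, -0.001]
contact_force: [0.2, -0.9, 2.7]
width: 0.137
grasp_force: 30.0
```

{"method": "send_rows", "body": {"offset": [[1,0,0],[1,0,0],[0,0,0]], "turn": [[0,0,0],[0,0,0],[0,0,0]], "jaw": [1,1,1]}}

```text
time_s: 12.2
ee_pos: [0.5425, 0.0916, 0.0266]
ee_rot: [2.329, 2.109, 0.0]
contact_force: [0.6, -3.5, 4.5]
width: 0.134
grasp_force: 30.0
```

{"method": "send_rows", "body": {"offset": [[1,0,0],[1,0,0],[0,0,0]], "turn": [[0,0,0],[0,0,0],[0,0,0]], "jaw": [1,1,1]}}

```text
time_s: 12.58
ee_pos: [0.5427, 0.0938, 0.0266]
ee_rot: [2.328, 2.109, 0.001]
contact_force: [-0.3, -3.2, 4.8]
width: 0.135
grasp_force: 30.0
```

{"method": "send_rows", "body": {"offset": [[1,0,0],[1,0,0],[0,0,0]], "turn": [[0,0,0],[0,0,0],[0,0,0]], "jaw": [1,1,1]}}

```text
time_s: 12.95
ee_pos: [0.5428, 0.0957, 0.0266]
ee_rot: [2.329, 2.109, 0.0]
contact_force: [-0.2, -5.5, 5.3]
width: 0.137
grasp_force: 30.0
```

{"method": "send_rows", "body": {"offset": [[0.5,0,0],[0.5,0,0],[0,0,0]], "turn": [[0,0,0],[0,0,0],[0,0,0]], "jaw": [1,1,1]}}

```text
time_s: 13.32
ee_pos: [0.5429, 0.0965, 0.0266]
ee_rot: [2.329, 2.109, 0.0]
contact_force: [-0.2, -4.4, 5.9]
width: 0.135
grasp_force: 30.0
```

{"method": "send_rows", "body": {"offset": [[0.5,0,-0.2],[0.5,0,-0.1],[0,0,0]], "turn": [[0,0,0],[0,0,0],[0,0,0]], "jaw": [1,1,1]}}

```text
time_s: 13.7
ee_pos: [0.5428, 0.098, 0.0266]
ee_rot: [-2.328, -2.109, -0.0]
contact_force: [0.4, -1.4, 0.2]
width: 0.137
grasp_force: 30.0
```

{"method": "send_rows", "body": {"offset": [[0.5,0,0],[0.5,0,0],[0,0,0]], "turn": [[0,0,0],[0,0,0],[0,0,0]], "jaw": [1,1,1]}}

```text
time_s: 14.08
ee_pos: [0.5428, 0.0981, 0.0266]
ee_rot: [2.329, 2.108, -0.001]
contact_force: [-0.2, -5.2, 0.2]
width: 0.131
grasp_force: 30.0
```

{"method": "send_rows", "body": {"offset": [[0.5,0,0],[0,0,0]], "turn": [[0,0,0],[0,0,0]], "jaw": [1,1]}}

```text
time_s: 14.32
ee_pos: [0.5429, 0.0981, 0.0266]
ee_rot: [2.329, 2.108, -0.002]
contact_force: [-0.9, -6.8, 1.3]
width: 0.134
grasp_force: 30.0
```

{"method": "send_rows", "body": {"offset": [[0.5,0,0],[0,0,0]], "turn": [[0,0,0],[0,0,0]], "jaw": [1,1]}}

```text
time_s: 14.58
ee_pos: [0.5429, 0.0981, 0.0266]
ee_rot: [2.329, 2.107, -0.003]
contact_force: [-1.1, -8.4, 2.6]
width: 0.134
grasp_force: 30.0
```

The carrier has met the stop: position is frozen while the force builds to about 8 N. Release and rise.

{"method": "send_rows", "body": {"offset": [[-1,0,0],[0,0,0],[0,0,0],[0,0,0],[0,0,0],[0,0,-10],[0,0,-20],[0,0,-25],[0,0,-25],[0,0,-25],[0,0,-25],[0,0,-25],[0,0,0],[0,0,0],[0,0,0],[0,0,0],[0,0,0],[0,0,0],[0,0,0],[0,0,0]], "turn": [[0,0,0],[0,0,0],[0,0,0],[0,0,0],[0,0,0],[0,0,0],[0,0,0],[0,0,0],[0,0,-1],[0,0,-1],[0,0,-1],[0,0,-1],[0,0,-1],[0,0,-1],[0,0,-1],[0,0,-1],[0,0,-1],[0,0,-1],[0,0,-1],[0,0,-1]], "jaw": [1,-1,-1,-1,-1,-1,-1,-1,-1,-1,-1,-1,-1,-1,-1,-1,-1,-1,-1,-1]}}

```text
time_s: 17.08
ee_pos: [0.5432, 0.0987, 0.1834]
ee_rot: [-0.671, 3.068, -0.001]
contact_force: [0.4, -0.3, -0.6]
width: 0.998
grasp_force: 0.0
```

```bash
python3 -c "
from h import *
plan((.5533,.2018),.170)
t=get_image('top');s=get_image('side')
ims=[]
for n,d,(x,y,w) in (('top',t,(245,145,90)),('side',s,(245,205,90))):
    cv2.imwrite(f'pics/{n}3.png',d['pixels'][:,:,::-1]); ims.append(cv2.resize(d['pixels'][y:y+w,x:x+w,::-1],(400,400),interpolation=2))
cv2.imwrite('pics/c4.png',np.hstack(ims))"
```

```text
t 17.07 pos [0.5432 0.0987 0.1834] yaw -155.34 q7 1.588 
 shift before turn [-52.1  89.5  13.4] after turn [-52.2  89.5  13.4] turn deg [-0.05  0.07 -0.  ] 
 F [ 0.4 -0.3 -0.6] M [ 0.144 -0.071 -0.014] w 0.998 g 0.0
```

View pics/c4.png

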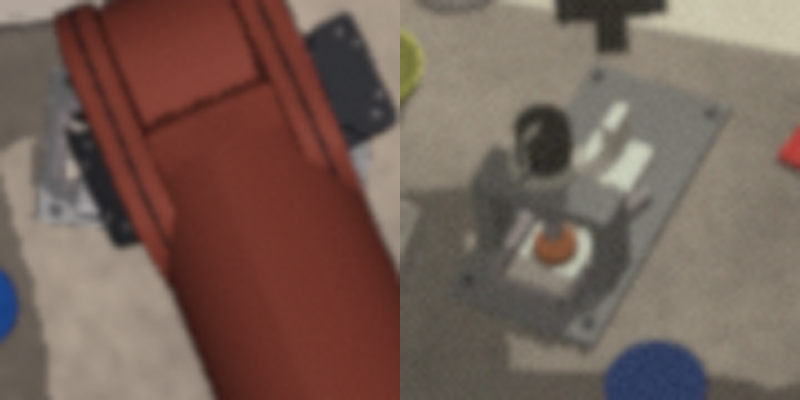

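The side view shows the puck under the foot at crop (553,245) and the carrier home with its tab standing free; the knob is at crop (545,140).

{"method": "send_rows", "body": {"offset": [[-13,22.4,0],[-13,22.4,0],[-13,22.4,0],[-13,22.4,0],[0,0,3],[0,0,3],[0,0,3],[0,0,3],[0,0,0],[0,0,0],[0,0,0]], "turn": [[0,0,0],[0,0,0],[0,0,0],[0,0,0],[0,0,-1],[0,0,-1],[0,0,-1],[0,0,-1],[0,0,-1],[0,0,0],[0,0,0]], "jaw": [-1,-1,-1,-1,-1,-1,-1,-1,-1,-1,-1]}}

```text
time_s: 18.55
ee_pos: [0.5536, 0.2017, 0.1702]
ee_rot: [-1.89, 2.509, -0.0]
contact_force: [-0.1, -0.3, -0.1]
width: 0.997
grasp_force: 0.0
```

```bash
python3 -c "
from h import *
plan((.5533,.2018),.120)"
```

```text
t 18.55 pos [0.5536 0.2017 0.1702] yaw -106.01 q7 2.167 
 shift before turn [-0.   0.4 50.2] after turn [-0.1  0.3 50.2] turn deg [-0.03  0.01 -0.  ] 
 F [-0.1 -0.3 -0.1] M [ 0.142 -0.023  0.029] w 0.997 g 0.0
```

{"method": "send_rows", "body": {"offset": [[0,0,10],[0,0,10],[0,0,10],[0,0,10],[0,0,5],[0,0,3],[0,0,0]], "turn": [[0,0,0],[0,0,0],[0,0,0],[0,0,0],[0,0,0],[0,0,0],[0,0,0]], "jaw": [-1,-1,-1,-1,-1,-1,-1]}}

```text
time_s: 19.42
ee_pos: [0.5535, 0.2017, 0.1218]
ee_rot: [1.898, -2.504, -0.0]
contact_force: [0.3, 0.0, -0.1]
width: 0.998
grasp_force: 0.0
```

```bash
python3 -c "
from h import *
plan((.5533,.2018),.122)
t=get_image('side')
cv2.imwrite('pics/c5.png',cv2.resize(t['pixels'][195:285,235:325,::-1],(540,540),interpolation=2))"
```

```text
t 19.43 pos [0.5535 0.2017 0.1218] yaw -105.68 q7 2.141 
 shift before turn [-0.   0.2 -0.2] after turn [-0.   0.2 -0.2] turn deg [0. 0. 0.] 
 F [ 0.3  0.  -0.1] M [ 0.147 -0.023 -0.023] w 0.998 g 0.0
```

View pics/c5.png

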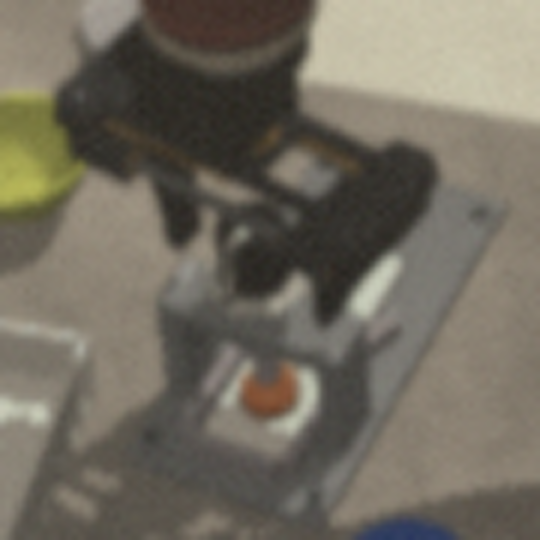

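The fingers straddle the knob (knob at crop (262,262), fingers at (180,225) and (335,300)). Close.

{"method": "send_rows", "body": {"offset": [[0,0,0],[0,0,0],[0,0,0],[0,0,0],[0,0,0],[0,0,0],[0,0,0],[0,0,0]], "turn": [[0,0,0],[0,0,0],[0,0,0],[0,0,0],[0,0,0],[0,0,0],[0,0,0],[0,0,0]], "jaw": [1,1,1,1,1,1,1,1], "squeeze": 35}}

```text
time_s: 20.48
ee_pos: [0.5539, 0.2017, 0.122]
ee_rot: [-1.897, 2.503, -0.0]
contact_force: [2.3, -1.1, 0.8]
width: 0.429
grasp_force: 35.0
```

```bash
python3 -c "
from h import *
plan((.5533,.2018),.122)"
```

```text
t 20.48 pos [0.5539 0.2017 0.122 ] yaw -105.68 q7 2.141 
 shift before turn [ 0.   0.6 -0. ] after turn [ 0.   0.6 -0. ] turn deg [-0.04  0.02 -0.  ] 
 F [ 2.3 -1.1  0.8] M [ 0.12  -0.581 -0.006] w 0.429 g 35.0
```

{"method": "send_rows", "body": {"offset": [[0,0,0.3],[0,0,0.4],[0,0,0.3],[0,0,0.4],[0,0,0.3],[0,0,0.4]], "turn": [[0,0,0.8],[0,0,0.8],[0,0,0.8],[0,0,0.8],[0,0,0.8],[0,0,0.8]], "jaw": [1,1,1,1,1,1]}}

```text
time_s: 21.22
ee_pos: [0.5535, 0.2021, 0.1198]
ee_rot: [-0.709, 3.06, 0.001]
contact_force: [1.2, 0.0, 2.0]
width: 0.43
grasp_force: 35.0
```

```bash
python3 -c "
from h import *
plan((.5533,.2018),.122)
print(np.mean([read_state()['torque'] for _ in range(20)],0),read_state()['joint_efforts'].round(3))"
```

```text
t 21.23 pos [0.5535 0.2021 0.1198] yaw -153.91 q7 1.364 
 shift before turn [ 0.3 -0.2 -2.2] after turn [ 0.3 -0.2 -2.2] turn deg [0.02 0.02 0.  ] 
 F [1.2 0.  2. ] M [ 0.286 -0.299  0.143] w 0.43 g 35.0
[ 0.28598263 -0.29855885  0.14299796] [  1.479 -54.318 -11.224 -34.985   0.144   0.538   2.048]
```

Create m.py:
```python
from h import *
s=read_state();M=R.from_rotvec(s["ee_rot"]).as_matrix()
print("t",round(s["time_s"],2),"turned",round((-105.68-np.degrees(np.arctan2(M[1,0],M[0,0])))%360,1),"pos",s["ee_pos"].round(4),"F",s["contact_force"].round(1),"Mz",s["torque"].round(3),"q5-7",s["joint_efforts"][4:].round(3))
```

{"method": "send_rows", "body": {"offset": [[0,0,0.2],[0,0,0.2]], "turn": [[0,0,0.5],[0,0,0.5]], "jaw": [1,1]}}

```text
time_s: 21.48
ee_pos: [0.5534, 0.2021, 0.1194]
ee_rot: [-0.442, 3.11, 0.001]
contact_force: [0.5, 0.4, 1.1]
width: 0.429
grasp_force: 35.0
```

```bash
python3 m.py
```

```text
t 21.48 turned 58.1 pos [0.5534 0.2021 0.1194] F [0.5 0.4 1.1] Mz [ 0.326 -0.342  0.123] q5-7 [0.09  0.632 1.217]
```

{"method": "send_rows", "body": {"offset": [[0,0,0.2],[0,0,0.2]], "turn": [[0,0,0.5],[0,0,0.5]], "jaw": [1,1]}}

```text
time_s: 21.72
ee_pos: [0.5534, 0.2023, 0.119]
ee_rot: [-0.17, 3.137, 0.001]
contact_force: [1.7, 1.6, 0.6]
width: 0.427
grasp_force: 35.0
```

```bash
python3 m.py
```

```text
t 21.73 turned 68.1 pos [0.5534 0.2023 0.119 ] F [1.7 1.6 0.6] Mz [ 0.394 -0.392  0.104] q5-7 [0.154 0.753 1.236]
```

{"method": "send_rows", "body": {"offset": [[0,0,0.2],[0,0,0.2]], "turn": [[0,0,0.5],[0,0,0.5]], "jaw": [1,1]}}

```text
time_s: 21.98
ee_pos: [0.5534, 0.2024, 0.1186]
ee_rot: [0.104, 3.14, 0.001]
contact_force: [1.2, 2.6, -0.1]
width: 0.433
grasp_force: 35.0
```

```bash
python3 m.py
```

```text
t 21.98 turned 78.1 pos [0.5534 0.2024 0.1186] F [ 1.2  2.6 -0.1] Mz [ 0.52  -0.478  0.13 ] q5-7 [0.198 0.901 1.238]
```

{"method": "send_rows", "body": {"offset": [[0,0,0.2],[0,0,0.2]], "turn": [[0,0,0.5],[0,0,0.5]], "jaw": [1,1]}}

```text
time_s: 22.22
ee_pos: [0.5534, 0.2025, 0.1181]
ee_rot: [0.377, 3.119, 0.002]
contact_force: [1.8, 1.9, -0.4]
width: 0.426
grasp_force: 35.0
```

```bash
python3 m.py
```

```text
t 22.23 turned 88.1 pos [0.5534 0.2025 0.1181] F [ 1.8  1.9 -0.4] Mz [ 0.559 -0.526  0.192] q5-7 [0.227 1.07  1.239]
```

{"method": "send_rows", "body": {"offset": [[0,0,0.2],[0,0,0.2]], "turn": [[0,0,0.5],[0,0,0.5]], "jaw": [1,1]}}

```text
time_s: 22.48
ee_pos: [0.5535, 0.2026, 0.1177]
ee_rot: [0.647, 3.074, 0.002]
contact_force: [2.3, 3.1, 0.1]
width: 0.426
grasp_force: 35.0
```

```bash
python3 m.py
```

```text
t 22.48 turned 98.1 pos [0.5535 0.2026 0.1177] F [2.3 3.1 0.1] Mz [ 0.648 -0.7    0.161] q5-7 [0.242 1.258 1.242]
```

{"method": "send_rows", "body": {"offset": [[0,0,0.2],[0,0,0.2]], "turn": [[0,0,0.5],[0,0,0.5]], "jaw": [1,1]}}

```text
time_s: 22.72
ee_pos: [0.5535, 0.2027, 0.1172]
ee_rot: [-0.913, -3.006, -0.002]
contact_force: [2.6, 2.9, -1.4]
width: 0.428
grasp_force: 35.0
```

```bash
python3 m.py
```

```text
t 22.73 turned 108.1 pos [0.5535 0.2027 0.1172] F [ 2.6  2.9 -1.4] Mz [ 0.658 -0.807  0.104] q5-7 [0.244 1.458 1.242]
```

{"method": "send_rows", "body": {"offset": [[0,0,0.2],[0,0,0.2]], "turn": [[0,0,0.5],[0,0,0.5]], "jaw": [1,1]}}

```text
time_s: 22.98
ee_pos: [0.5536, 0.2028, 0.1169]
ee_rot: [1.171, 2.915, 0.003]
contact_force: [2.6, 3.5, -1.0]
width: 0.426
grasp_force: 35.0
```

```bash
python3 m.py
```

```text
t 22.98 turned 118.1 pos [0.5536 0.2028 0.1169] F [ 2.6  3.5 -1. ] Mz [ 0.78  -0.852  0.106] q5-7 [0.229 1.666 1.243]
```

{"method": "send_rows", "body": {"offset": [[0,0,0.2],[0,0,0.2]], "turn": [[0,0,0.5],[0,0,0.5]], "jaw": [1,1]}}

```text
time_s: 23.22
ee_pos: [0.5537, 0.2029, 0.1164]
ee_rot: [-1.421, -2.802, -0.003]
contact_force: [3.1, 3.8, -3.1]
width: 0.428
grasp_force: 35.0
```

```bash
python3 m.py
```

```text
t 23.23 turned 128.1 pos [0.5537 0.2029 0.1164] F [ 3.1  3.8 -3.1] Mz [ 0.778 -0.993  0.155] q5-7 [0.198 1.875 1.243]
```

{"method": "send_rows", "body": {"offset": [[0,0,0.2],[0,0,0.2]], "turn": [[0,0,0.5],[0,0,0.5]], "jaw": [1,1]}}

```text
time_s: 23.48
ee_pos: [0.5538, 0.2029, 0.116]
ee_rot: [-1.66, -2.667, -0.003]
contact_force: [3.7, 4.1, -3.3]
width: 0.428
grasp_force: 35.0
```

```bash
python3 m.py
```

```text
t 23.48 turned 138.1 pos [0.5538 0.2029 0.116 ] F [ 3.7  4.1 -3.3] Mz [ 0.803 -1.132  0.117] q5-7 [0.153 2.081 1.244]
```

{"method": "send_rows", "body": {"offset": [[0,0,0.3],[0,0,0.3]], "turn": [[0,0,0.5],[0,0,0.5]], "jaw": [1,1]}}

```text
time_s: 23.72
ee_pos: [0.5539, 0.203, 0.1155]
ee_rot: [-1.886, -2.513, -0.003]
contact_force: [3.3, 3.8, -3.3]
width: 0.433
grasp_force: 35.0
```

```bash
python3 m.py
```

```text
t 23.73 turned 148.1 pos [0.5539 0.203  0.1155] F [ 3.3  3.8 -3.3] Mz [ 0.775 -1.117  0.137] q5-7 [0.129 2.006 1.25 ]
```

{"method": "send_rows", "body": {"offset": [[0,0,0.2],[0,0,0.2]], "turn": [[0,0,0.5],[0,0,0.5]], "jaw": [1,1]}}

```text
time_s: 23.98
ee_pos: [0.554, 0.2029, 0.1151]
ee_rot: [-2.098, -2.339, -0.004]
contact_force: [5.2, 3.4, -3.1]
width: 0.424
grasp_force: 35.0
```

```bash
python3 m.py
```

```text
t 23.98 turned 158.1 pos [0.554  0.2029 0.1151] F [ 5.2  3.4 -3.1] Mz [ 0.809 -1.259  0.196] q5-7 [0.058 2.237 1.248]
```

{"method": "send_rows", "body": {"offset": [[0,0,0.2],[0,0,0.2]], "turn": [[0,0,0.5],[0,0,0.5]], "jaw": [1,1]}}

```text
time_s: 24.22
ee_pos: [0.5541, 0.2029, 0.1147]
ee_rot: [-2.293, -2.147, -0.004]
contact_force: [5.2, 3.9, -4.1]
width: 0.428
grasp_force: 35.0
```

```bash
python3 m.py
```

```text
t 24.23 turned 168.1 pos [0.5541 0.2029 0.1147] F [ 5.2  3.9 -4.1] Mz [ 0.756 -1.319  0.13 ] q5-7 [-0.017  2.402  1.249]
```

{"method": "send_rows", "body": {"offset": [[0.3,0.4,0.4],[0.1,0.3,0.3]], "turn": [[0,0,0.5],[0,0,0.5]], "jaw": [1,1]}}

```text
time_s: 24.48
ee_pos: [0.5544, 0.203, 0.1141]
ee_rot: [-2.472, -1.938, -0.002]
contact_force: [1.5, 1.8, 1.5]
width: 0.431
grasp_force: 35.0
```

```bash
python3 m.py
```

```text
t 24.48 turned 178.1 pos [0.5544 0.203  0.1141] F [1.5 1.8 1.5] Mz [ 0.364 -0.403  0.114] q5-7 [0.17  0.837 1.262]
```

{"method": "send_rows", "body": {"offset": [[0,0,0.2],[0,0,0.2]], "turn": [[0,0,0.5],[0,0,0.5]], "jaw": [1,1]}}

```text
time_s: 24.72
ee_pos: [0.5544, 0.2029, 0.1137]
ee_rot: [-2.631, -1.716, -0.002]
contact_force: [2.3, 1.9, 0.0]
width: 0.429
grasp_force: 35.0
```

```bash
python3 m.py
```

```text
t 24.73 turned 188.1 pos [0.5544 0.2029 0.1137] F [2.3 1.9 0. ] Mz [ 0.415 -0.734  0.191] q5-7 [0.013 1.213 1.262]
```

{"method": "send_rows", "body": {"offset": [[0,0,0.2],[0,0,0.2]], "turn": [[0,0,0.5],[0,0,0.5]], "jaw": [1,1]}}

```text
time_s: 24.98
ee_pos: [0.5546, 0.2028, 0.1133]
ee_rot: [-2.771, -1.48, -0.002]
contact_force: [3.0, 2.6, -0.1]
width: 0.431
grasp_force: 35.0
```

```bash
python3 m.py
```

```text
t 24.98 turned 198.1 pos [0.5546 0.2028 0.1133] F [ 3.   2.6 -0.1] Mz [ 0.412 -0.805  0.086] q5-7 [-0.077  1.319  1.263]
```

{"method": "send_rows", "body": {"offset": [[0,0,0.2],[0,0,0.2]], "turn": [[0,0,0.5],[0,0,0.5]], "jaw": [1,1]}}

```text
time_s: 25.22
ee_pos: [0.5546, 0.2028, 0.1131]
ee_rot: [-2.889, -1.233, -0.002]
contact_force: [2.8, 1.7, 1.2]
width: 0.431
grasp_force: 35.0
```

```bash
python3 m.py
```

```text
t 25.23 turned 208.1 pos [0.5546 0.2028 0.1131] F [2.8 1.7 1.2] Mz [ 0.264 -0.659  0.224] q5-7 [-0.195  1.072  1.173]
```

{"method": "send_rows", "body": {"offset": [[0,0,0.2],[0,0,0.2]], "turn": [[0,0,0.5],[0,0,0.5]], "jaw": [1,1]}}

```text
time_s: 25.48
ee_pos: [0.5547, 0.2027, 0.113]
ee_rot: [-2.986, -0.976, -0.003]
contact_force: [1.8, 1.1, 4.3]
width: 0.426
grasp_force: 35.2
```

```bash
python3 m.py
python3 -c "
from h import *
t=get_image('side'); cv2.imwrite('pics/side6.png',t['pixels'][:,:,::-1])
a=cv2.imread('pics/side3.png')[195:285,235:325];b=t['pixels'][195:285,235:325,::-1]
cv2.imwrite('pics/c6.png',np.hstack([cv2.resize(x,(400,400),interpolation=2) for x in (a,b)]))"
```

```text
t 25.48 turned 218.1 pos [0.5547 0.2027 0.113 ] F [1.8 1.1 4.3] Mz [ 0.115 -0.467  0.333] q5-7 [-0.26   0.659  1.143]
```

View pics/c6.png

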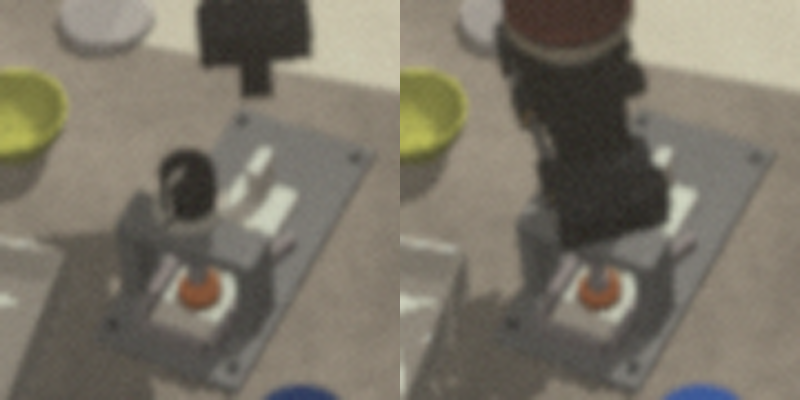

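At 208–218° the sinking stopped and the torque jumped (the foot, at crop (600,285) in the side view, bears on the puck). Continue without sinking.

{"method": "send_rows", "body": {"offset": [[0,0,-0.2],[0,0,0]], "turn": [[0,0,0.5],[0,0,0.5]], "jaw": [1,1]}}

```text
time_s: 25.78
ee_pos: [0.5548, 0.2026, 0.113]
ee_rot: [-3.059, -0.714, -0.003]
contact_force: [3.7, 0.8, 1.6]
width: 0.429
grasp_force: 35.0
```

```bash
python3 m.py
```

```text
t 25.77 turned 228.0 pos [0.5548 0.2026 0.113 ] F [3.7 0.8 1.6] Mz [ 0.096 -0.654  0.297] q5-7 [-0.312  1.058  1.172]
```

{"method": "send_rows", "body": {"offset": [[0,0,0],[0,0,0]], "turn": [[0,0,0.5],[0,0,0.5]], "jaw": [1,1]}}

```text
time_s: 26.02
ee_pos: [0.5548, 0.2025, 0.113]
ee_rot: [-3.109, -0.445, -0.002]
contact_force: [3.8, 0.8, 2.5]
width: 0.427
grasp_force: 35.0
```

```bash
python3 m.py
```

```text
t 26.02 turned 238.0 pos [0.5548 0.2025 0.113 ] F [3.8 0.8 2.5] Mz [ 0.051 -0.77   0.238] q5-7 [-0.391  1.018  1.153]
```

{"method": "send_rows", "body": {"offset": [[0,0,0],[0,0,0],[0,0,0],[0,0,0],[0,0,0],[0,0,0],[0,0,-10],[0,0,-20],[0,0,-20],[0,0,-20],[0,30,0],[0,30,0],[0,30,0],[0,30,0],[0,30,0],[0,30,0],[0,30,0],[0,30,0],[0,0,0]], "turn": [[0,0,0],[0,0,0],[0,0,0],[0,0,0],[0,0,0],[0,0,0],[0,0,0],[0,0,0],[0,0,0],[0,0,0],[0,0,0],[0,0,0],[0,0,0],[0,0,0],[0,0,0],[0,0,0],[0,0,0],[0,0,0],[0,0,0]], "jaw": [-1,-1,-1,-1,-1,-1,-1,-1,-1,-1,-1,-1,-1,-1,-1,-1,-1,-1,-1]}}

```text
time_s: 28.4
ee_pos: [0.6221, -0.0316, 0.1831]
ee_rot: [3.109, 0.439, 0.001]
contact_force: [-0.9, 0.8, 0.1]
width: 1.001
grasp_force: 0.0
```

```bash
python3 -c "
from h import *
acc={}
for n in ('top','side'):
    L=[get_image(n) for _ in range(12)]; acc[n]=np.mean([d['pixels'] for d in L],0); acc[n+'d']=L[0]
np.save('pics/top7.npy',acc['top']);np.save('pics/side7.npy',acc['side'])
a=acc['top'][160:192,250:282,::-1];b=acc['side'][222:262,256:296,::-1]
a0=cv2.imread('pics/top0.png')[160:192,250:282];b0=cv2.imread('pics/side0.png')[222:262,256:296]
f=lambda x:cv2.resize(np.clip(x.astype(np.float32)*1.3,0,255).astype(np.uint8),(300,300),interpolation=2)
cv2.imwrite('pics/c7.png',np.vstack([np.hstack([f(a0),f(a)]),np.hstack([f(b0),f(b)])]))
for n in ('top','side'): print(n,[proj(acc[n+'d'],(*GO,z)).round(1) for z in (.143,.104)])
"
```

```text
top [array([266.1, 174.9]), array([267.8, 176.1])]
side [array([276.9, 235.5]), array([277.7, 243.5])]
```

View pics/c7.png

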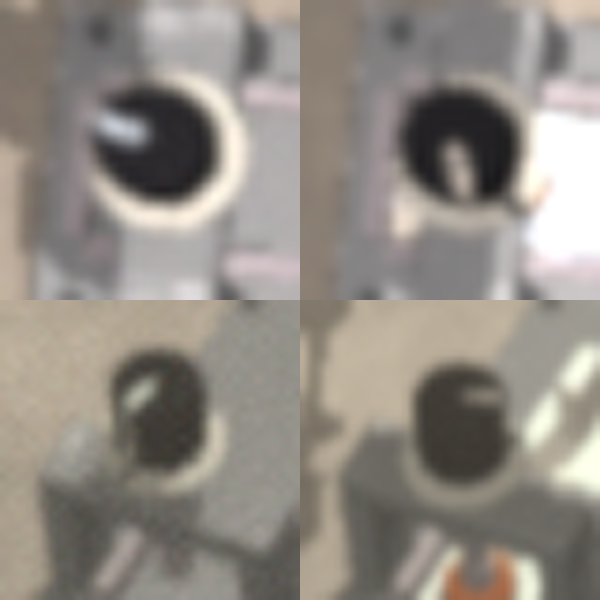

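Top view: the white mark now points down (from the knob centre at crop (462,142) to (468,200)). A dark gap in the collar ring at about (520,203) is the black mark. I'll measure the angle between them numerically.

```bash
python3 -c "
from h import *
d=get_image('top')
T0=cv2.imread('pics/top0.png')[:,:,::-1].astype(float);T1=np.load('pics/top7.npy')
kz=.152
def prof(I,z,rad,C):
    A=np.arange(0,360,3); V=[]
    for a in A:
        vs=[cv2.getRectSubPix(I.mean(2).astype(np.float32),(1,1),tuple(map(float,proj(d,(*(C+r*u(a)),z)))))[0,0] for r in rad]
        V.append(np.mean(vs))
    return A,np.array(V)
# knob centre from dark blob incl. mark (hull)
for I,z,n in ((T0,.152,'start'),(T1,.143,'now')):
    m=np.zeros(I.shape[:2],np.uint8); m[163:190,255:275]=(I[163:190,255:275].max(2)<75); 
    c=max(cv2.findContours(m,0,1)[0],key=len); (x,y),r=cv2.minEnclosingCircle(c); C=plane(d,(x,y),z)[:2]
    A,V=prof(I,z,(.008,.011,.014),C); w=np.clip(V-np.median(V)-15,0,None); aw=np.degrees(np.angle((w*np.exp(1j*np.radians(A))).sum()))
    print(n,'circle',(round(x,1),round(y,1),round(r,1)),'C',C.round(4),'white',aw.round(1))
    for CC in (C,GO):
        A,V=prof(I,z-.039,(.0235,.025),CC); print('  ring min near:',[(int(A[i]),int(V[i])) for i in np.argsort(V)[:8]])
        if n=='now': print(dict(zip(A[:120:2].tolist(),V[::2].astype(int).tolist())))
"
```

```text
start circle (266.1, 174.7, 6.3) C [0.5529 0.1998] white 67.1
  ring min near: [(42, 48), (39, 49), (45, 51), (36, 51), (33, 53), (48, 54), (30, 55), (84, 56)]
  ring min near: [(42, 54), (39, 55), (45, 57), (36, 58), (33, 60), (30, 61), (27, 62), (48, 63)]
now circle (266.5, 175.0, 6.7) C [0.5528 0.2   ] white -178.7
  ring min near: [(51, 39), (48, 39), (54, 39), (45, 40), (57, 41), (60, 43), (42, 43), (66, 44)]
{0: 102, 6: 93, 12: 84, 18: 76, 24: 60, 30: 51, 36: 47, 42: 43, 48: 39, 54: 39, 60: 43, 66: 44, 72: 45, 78: 50, 84: 58, 90: 67, 96: 79, 102: 85, 108: 97, 114: 112, 120: 123, 126: 130, 132: 136, 138: 136, 144: 133, 150: 131, 156: 131, 162: 128, 168: 126, 174: 126, 180: 124, 186: 122, 192: 125, 198: 131, 204: 131, 210: 120, 216: 107, 222: 116, 228: 146, 234: 167, 240: 179, 246: 186, 252: 191, 258: 201, 264: 214, 270: 217, 276: 216, 282: 213, 288: 206, 294: 197, 300: 181, 306: 157, 312: 138, 318: 133, 324: 133, 330: 130, 336: 127, 342: 122, 348: 117, 354: 110}
  ring min near: [(48, 45), (51, 46), (45, 47), (54, 48), (42, 49), (57, 51), (39, 52), (60, 53)]
{0: 101, 6: 93, 12: 87, 18: 75, 24: 62, 30: 56, 36: 54, 42: 49, 48: 45, 54: 48, 60: 53, 66: 54, 72: 57, 78: 63, 84: 71, 90: 80, 96: 94, 102: 98, 108: 104, 114: 117, 120: 129, 126: 135, 132: 140, 138: 140, 144: 136, 150: 131, 156: 130, 162: 129, 168: 127, 174: 127, 180: 125, 186: 124, 192: 125, 198: 130, 204: 132, 210: 121, 216: 105, 222: 106, 228: 135, 234: 166, 240: 182, 246: 188, 252: 194, 258: 202, 264: 210, 270: 211, 276: 210, 282: 206, 288: 198, 294: 186, 300: 168, 306: 146, 312: 134, 318: 132, 324: 131, 330: 127, 336: 124, 342: 119, 348: 113, 354: 108}
```

The mark has slipped about 28° by the wrist turn and about 36° by the image. Both are within 15–50°, so I'm handing in.

```bash
python3 -c "
from rig import *
print(finish_job())"
```

```text
the job is handed in; nothing more can be done
None
```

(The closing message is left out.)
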